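# Clamp the clock plate with the square key

### The arm

A 6-joint arm with a two-finger parallel gripper is mounted at the origin on the work surface. World frame = base frame: x ahead of the robot, y to its left, z up, the work surface at z = 0. Lengths are in m, angles in degrees, forces in N, time in s.
With the tool pointing down it reaches from about 0.375 to 0.9 m from the base axis. Payload 3.1 kg.
Tool frame: the origin (TCP) lies at the very end of the fingers, on their centre line; the grasp point (between the pads) lies 19 mm behind it (bot.tcp_to_grasp is the distance from the TCP to the grasp point, in m); z points along the fingers, y is the direction in which the jaws open and shut (so a half turn about z gives the same grasp; the last joint's range is limited). The gripper opens to 87 mm and grips with 3 to 60 N. Pads are 19 mm wide; open, the fingers measure 117 mm over their backs; the gripper's body (75 mm by 190 mm) begins 51 mm behind the grasp point.
Start: joints at [56.408, 30.224, 82.088, -0, 67.689, -10.227], TCP at [0.248, 0.574, 0.198] pointing down, gripper open.
Joint ranges: [-176.69, 176.69], [-43.24, 126.21], [12.49, 139.97], [-82, 262], [0, 151.66], [-163.58, 163.58]. Speed limits (degrees/s): [159.86, 159.86, 180, 180, 180, 180].

### API

Orientations are given as a 3x3 rotation matrix whose columns are the frame's x, y, z axes.
In Python, from rig import telemetry, eyes, order, bot gives the robot as it stands. The module is installed in compiled form; this text tells all that it offers.
- The arm moves only by the tool servo_tool, never from a script. Its argument "targets" is a list of rows, each a list of 2 entries, a list of its own where there are three numbers: the shift along the tool's x, y, z in m, then the turn, a rotation vector about the tool's x, y, z in rad. In form: [[[tx, ty, tz], [wx, wy, wz]], ...]. A call has 1 to 12 rows; each row is the pose to reach, as a shift and turn from the pose commanded when the call began, along the tool's axes at that moment; what a row does not reach only later rows make up. A row lasts 1/8 s, in which the tool goes at most 62.5 mm and 10.7 degrees, less where a joint would pass 70% of its speed; a pose out of reach is approached as far as the arm can. A call with a gripper value outside its range is refused whole. "gripper" is the finger opening in m, from 0 to 0.087, set as the call begins (left out, the last holds). The fingers move at their own pace and stop on an object; the grip force is fixed at half the most. Time passes only in rows, so rows that repeat a pose let the fingers close. It gives the time, the measured TCP pose, the force and the opening at its end, in the units of the state.
- telemetry.read_state(): the state, without advancing time (a new reading comes with each control period).
- eyes.capture(name): name is "side" or "top"; returns a dict with "pixels" (384x512x3 uint8, blue, green, red), "intrinsics" (3x3 intrinsics, pixels), "extrinsics" (4x4, takes a point from camera to world coordinates). Camera axes: x right, y down, z forward; pixel columns grow to the right and rows downward; lengths in m; the calibration is good to about 2 mm. A picture is of the moment at which its call begins. There is no depth.
- order.hand_in(): hands the job in, once; it reports no verdict.
The state is a dict: "time_s": time; "joint_positions": joint angles; "qvel": joint speeds; "tau": joint torques, N m; "position": TCP position; "tcp_rot": TCP orientation; "force": force on the tool from outside, world axes, zero at the start; "moment": the same for the moment, N m; "opening": opening from 0.0 (shut) to 1.0 (fully open).
Only numpy, scipy, OpenCV 4.12 (cv2) and the standard library are available. Lean on these libraries where they do the work, as an engineer would, in place of code of your own. Each camera call takes 0.05 s, during which the arm holds its last target. There are 200 camera calls.

### The job

Take the red T-handled square key out of the wooden tool block, fit it fully home into the square socket of the edge clamp, feeling for the angle at which it drops in rather than forcing it, and turn it clockwise until the brass clock plate is held firmly, but not over-tight, against its two pins. Then draw the key out and stand it back in the middle hole of the tool block, leaving the other things on the bench where they are.

Things in the scene. Friction and masses are not known exactly. Their poses are not given: they have to be found in the camera images.
- key: Steel square key with a red T handle, 0.16 kg, upright. Origin: centre of the tip; z up to the handle. Up from the tip: blunt cone 0-4 mm (6.4 mm wide at its end, 10 at its root), 10 x 10 mm square shank 4-28 mm, collar 22 mm wide 28-34 mm, round stem 11 mm thick 34-64 mm, red bar 64-78 mm: 60 mm long (x), 12 thick (y). The square's sides are parallel to x and y.
- key_shoulder (a point): Point on the key's axis at the underside of its collar, 28 mm above the tip; x and y as the key's.
- rack_hole1 (a point): Mouth centre of the middle hole of the dark wooden tool block, where the key stands, collar on the wood. Fixed block 60 (x) x 250 (y) x 40 mm high, its top at 40 mm; round hole 19 mm wide, 34 mm deep. A yellow screwdriver and a pin punch stand in the holes 85 mm to either side along y, rising 52 mm above the block.
- socket (a point): Mouth centre of the clamp's square socket, on its brass face, 47 mm above the bench; z up, x to the brass plate. Hole 11.5 mm square (11.7 at the mouth), deeper than the shank, in a cam that turns; a red line on the face, square to a side of the hole, shows its angle, which is NOT measured: fully open the line lies along this x; at first the cam stands 0 to 1.0 rad clockwise (from above) of that.
- clamp: Edge clamp: dark steel block 64 x 64 x 34 mm on the aluminium fixture plate (12 mm thick). Origin: centre of its underside, 35 mm below the socket's mouth. Off angle by over 0.15 rad or off centre by over 0.8 mm, the key's cone enters but the square rests on the rim, collar 24 mm above the face; else it drops till the collar lies on the face (fully home). Over 40 N on a side of the rim spoils it.
- jaw: Sprung steel jaw, driven along the clamp's x by the cam, 6 mm per rad clockwise. Origin: the clamp's, moved with the jaw. It meets the plate 1.0-2.0 rad from fully open, pushes it up to 1 mm to the pins, then gains some 100 N per rad. Free turning takes up to 0.16 N m; firm is 0.08-0.16 N m above the free reading (0.006 N m per N; 13-26 N); under 10 N is loose, over 50 N marks the plate.
- plate: Brass clock plate, 120 x 84 x 5 mm with four 27 mm pillars, lying loose on the fixture plate between the jaw and two pins. Origin: centre of its underside; z up.
- pins: The two fixed steel pins, 10 mm thick, 14 mm high, against which the jaw pushes the plate, at x = 84 mm, y = +-32 mm of this origin (middle of the fixture plate's top; x from clamp to pins). The key has 0.15 rad of play in the socket each way before the cam follows; the clamp keeps its grip when the key is let go (up to 25 N).
- driver: Yellow-handled screwdriver standing in one end hole of the tool block; leave it.
- punch: Steel pin punch with a brass collar standing in the other end hole of the tool block; leave it.
- loupe: Black eye loupe, 42 mm wide, 36 mm high, on the bench; leave it.
- wheel: Brass clock wheel, 64 mm, lying on the bench; leave it.
- oil: Small amber oil bottle, 32 mm wide, 70 mm high; leave it.
- tray: Black divided parts tray 100 x 140 x 22 mm; leave it.
- bezel: Round brass bezel with glass, 84 mm wide, 10 mm high; leave it.
Things that resemble listed ones, but are neither listed nor needed, are in the scene too. Leave any pink or white look-alike of the plate alone.

How it is judged (in metres and radians):
On the way, in this order (a step that is already met when the one before it is completed fails the run):
1. the key is fully home in the clamp's socket, its collar on the face (z of key_shoulder in the frame of socket below 0.003 m and horizontal distance between key_shoulder and socket below 0.003 m and angle between key's own z axis and vertical below 0.08 rad), for 0.1 s.
2. with the key in the socket, the jaw holds the plate firmly against its pins (contact force between jaw and plate above 10 N and contact force between pins and plate above 5 N and z of key_shoulder in the frame of socket below 0.012 m and horizontal distance between key_shoulder and socket below 0.004 m), for 0.1 s.
At the end, for the whole second after the job is handed in: The jaw presses the plate with more than 10 N against the pins (more than 5 N there), the plate lying flat; the key stands upright and at rest in the middle hole of the tool block, collar on the wood (within 6 mm) (contact force between jaw and plate above 10 N and contact force between pins and plate above 5 N and angle between plate's own z axis and vertical below 0.03 rad and distance between key_shoulder and rack_hole1 below 0.006 m and angle between key's own z axis and vertical below 0.1 rad and linear speed of key below 0.02 m/s); the robot touches nothing.
It fails at once if the plate is marked: the jaw presses on it with more than 50 N (contact force between jaw and plate above 50 N).
It fails at once if the key is forced against the rim of the socket (over 40 N on any part of the brass face ring) (contact force between key and cam_c8 above 40 N or contact force between key and cam_c9 above 40 N or contact force between key and cam_c10 above 40 N or contact force between key and cam_c11 above 40 N or contact force between key and cam_c12 above 40 N or contact force between key and cam_c13 above 40 N or contact force between key and cam_c14 above 40 N or contact force between key and cam_c15 above 40 N).
It fails at once if another thing on the bench is shifted by more than 15 mm (distance of any of driver, punch, loupe, wheel, oil, tray, bezel from where it was at the start of the episode above 0.015 m).
It fails at once if the clock plate is pulled out of its place (more than 15 mm) (distance of plate from where it was at the start of the episode above 0.015 m).
It also fails if it takes over 67 s, if anything falls off the work surface, if the arm or the gripper's body presses on something with over 40 N, if the wrist force passes 120 N, or if a joint passes its speed limit or range.

## Working session

There is one attempt and no reset: what is moved stays moved. The work goes in short steps, Python scripts to look and compute and a tool call to move; the robot and the scene stay as the last step left them, time stands still between calls to the robot, and variables do not carry over. Pictures are saved under pics/ and viewed, about 8 in all and at most 12, crops included, and the job is handed in when it is done.

Besides the shell and the picture viewer there is one more tool, called after "Call:" as name(argument=value, ...), one argument or row to a line, values as JSON. servo_tool: Moves the arm, as the interface text tells. Its arguments: {"type":"object","properties":{"targets":{"type":"array","items":{"type":"array"}},"gripper":{"type":"number"}},"required":["targets"]}

```bash
mkdir -p pics
cat > h.py <<'E'
import numpy as np, cv2
from rig import telemetry, eyes, order, bot
def cap(n):
    d=eyes.capture(n); return d["pixels"].copy(),np.array(d["intrinsics"]),np.array(d["extrinsics"])
def ray(K,E,u,v):
    d=E[:3,:3]@np.linalg.inv(K)@[u,v,1.]; return E[:3,3],d/np.linalg.norm(d)
def onz(K,E,u,v,z):
    o,d=ray(K,E,u,v); return o+d*(z-o[2])/d[2]
def proj(K,E,p):
    q=K@(E[:3,:3].T@(np.array(p)-E[:3,3])); return q[:2]/q[2]
E
python3 - <<'E'
from h import *
s=telemetry.read_state(); print({k:np.round(v,3).tolist() for k,v in s.items()}, bot.tcp_to_grasp)
for n in("top","side"):
    p,K,E=cap(n); cv2.imwrite(f"pics/{n}0.png",p); print(K.tolist(),E.round(4).tolist())
    np.savez(f"{n}0.npz",p=p,K=K,E=E)
E
```

```text
{'time_s': 0.0, 'joint_positions': [56.409, 30.279, 82.158, -0.001, 67.688, -10.227], 'qvel': [0.015, 0.058, 0.087, -0.041, 0.012, 0.007], 'tau': [0.0, -44.004, -17.659, 0.063, 0.058, -0.0], 'position': [0.247, 0.573, 0.197], 'tcp_rot': [[-0.918, 0.397, -0.001], [0.397, 0.918, -0.002], [0.0, -0.002, -1.0]], 'force': [-0.389, 0.077, -0.264], 'moment': [0.036, -0.003, -0.021], 'opening': 1.004} 0.0187
[[414.09899834430286, 0.0, 261.60359032551145], [0.0, 414.09899834430286, 191.65006324422524], [0.0, 0.0, 1.0]] [[-0.0251, -0.9759, 0.2168, 0.2517], [-0.9997, 0.0236, -0.0097, 0.0087], [0.0044, -0.217, -0.9762, 1.5475], [0.0, 0.0, 0.0, 1.0]]
[[367.4156447917366, 0.0, 256.03961888044375], [0.0, 367.4156447917366, 194.9531879185949], [0.0, 0.0, 1.0]] [[0.7764, -0.4035, 0.4841, 0.0677], [-0.63, -0.4737, 0.6155, -0.647], [-0.019, -0.7828, -0.622, 0.7142], [0.0, 0.0, 0.0, 1.0]]
```

View pics/top0.png

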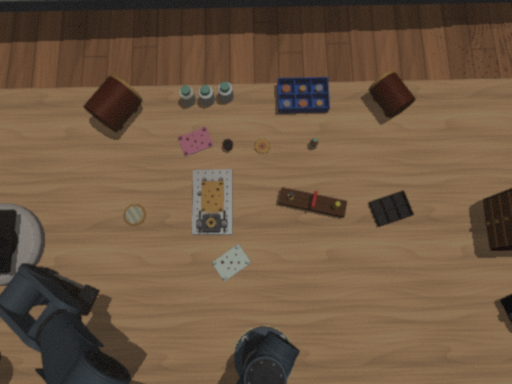

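View pics/side0.png

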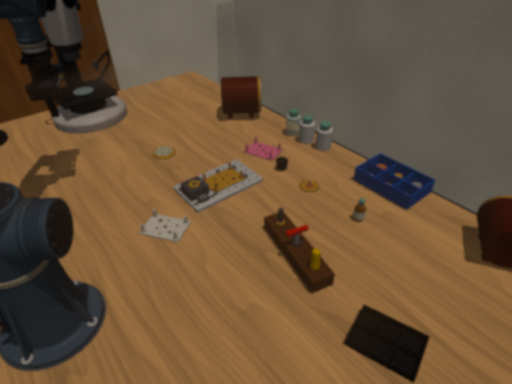

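Top view: tool block at about (312,202) with the red key at (314,200), yellow driver at (338,204). The clamp is at (211,223), with the brass plate at (212,195) on the fixture plate. The pink (195,141) and white (231,262) plates are look-alikes. I'll enlarge the key and clamp in both views.

Run:
```python
from h import *
rows=[]
for n,cs in(("top",[(312,202),(212,205)]),("side",[(298,250),(215,187)])):
    d=np.load(n+"0.npz"); p=d["p"]; r=[]
    for u,v in cs:
        c=p[v-37:v+37,u-50:u+50]; c=cv2.convertScaleAbs(c,alpha=1.7)
        r.append(cv2.resize(c,(400,296),interpolation=cv2.INTER_CUBIC))
    rows.append(np.hstack(r))
cv2.imwrite("pics/c0.png",np.vstack(rows))
```

```text
(no output)
```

View pics/c0.png

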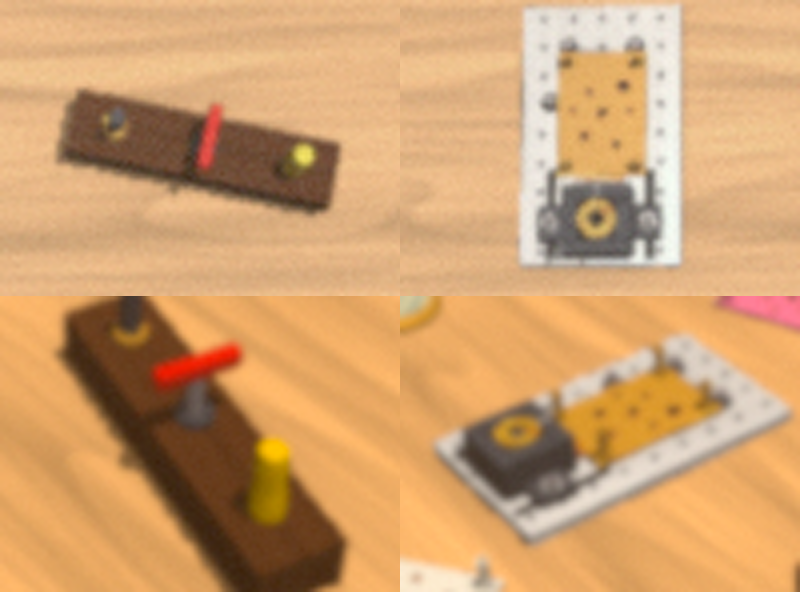

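The crops confirm it: the key is the only red T bar, in the middle hole, at top (314.5,199) and side (297,231). The socket's brass ring is at top (211,222) and side (194,177). Next I'll measure both in the two views.

```bash
cat >> h.py <<'E'
def blob(p,kind,near,r):
    """weighted centroid+axis of colour blob near a pixel: kind red/brass; subpixel by upscaling"""
    S=8; u,v=near; x0,y0=int(u-r),int(v-r)
    c=p[max(y0,0):y0+2*r,max(x0,0):x0+2*r]; c=cv2.resize(c,None,fx=S,fy=S,interpolation=cv2.INTER_CUBIC)
    h=cv2.cvtColor(c,cv2.COLOR_BGR2HSV); H,Sa,V=cv2.split(h)
    if kind=="red": m=((H<8)|(H>172))&(Sa>150)&(V>70)
    else: m=(H>12)&(H<32)&(Sa>75)&(V>70)
    n,l,st,ce=cv2.connectedComponentsWithStats(m.astype(np.uint8))
    k=1+np.argmin([np.hypot(*(ce[i]-r*S))+(1e4 if st[i,4]<300 else 0) for i in range(1,n)])
    ct=max(cv2.findContours((l==k).astype(np.uint8),cv2.RETR_EXTERNAL,cv2.CHAIN_APPROX_NONE)[0],key=len)
    M=cv2.moments(cv2.convexHull(ct)); rect=cv2.minAreaRect(ct)
    f=lambda q:(np.array(q)+.5)/S-.5+[max(x0,0),max(y0,0)]
    return f([M["m10"]/M["m00"],M["m01"]/M["m00"]]),f(cv2.boxPoints(rect)),np.array(rect[1])/S
def tri(rs):
    A=np.zeros((3,3));b=np.zeros(3)
    for o,d in rs:
        P=np.eye(3)-np.outer(d,d);A+=P;b+=P@o
    x=np.linalg.solve(A,b); return x,[np.linalg.norm((np.eye(3)-np.outer(d,d))@(x-o))for o,d in rs]
E
cat > m.py <<'E'
from h import *
T=np.load("top0.npz");S=np.load("side0.npz")
for kind,a,b,z in(("red",(314.5,199),(297,231),.083),("brass",(211,222),(194,177),.047)):
    rs=[]
    for d,px,r in((T,a,14),(S,b,16)):
        c,box,sz=blob(d["p"],kind,px,r); print(kind,c.round(2),sz.round(2),onz(d["K"],d["E"],*c,z).round(4))
        rs.append(ray(d["K"],d["E"],*c))
        if kind=="red":
            e=sorted([np.mean([box[i],box[(i+1)%4]],0) for i in range(4)],key=lambda q:np.hypot(*(q-c)))[2:]
            w=[onz(d["K"],d["E"],*q,z) for q in e]; v=w[1]-w[0]; print(" len",np.linalg.norm(v).round(4),"ang",np.degrees(np.arctan2(v[1],v[0])).round(2), np.mean(w,0).round(4))
    x,e=tri(rs); print(" tri",x.round(4),np.round(e,4))
# fixture: white plate, top view; tool block dark
p=T["p"];K=T["K"];E=T["E"]
h=cv2.cvtColor(p,cv2.COLOR_BGR2HSV)
def rect(m,z,lab):
    ct=max(cv2.findContours(m.astype(np.uint8),0,1)[0],key=cv2.contourArea); r=cv2.minAreaRect(cv2.convexHull(ct)); b=cv2.boxPoints(r)
    w=np.array([onz(K,E,*q,z) for q in b]); print(lab,w.mean(0).round(4),[(np.linalg.norm(w[i+1]-w[i]).round(3),np.degrees(np.arctan2(*(w[i+1]-w[i])[[1,0]])).round(2)) for i in range(2)])
R=np.zeros(p.shape[:2],bool);R[160:245,180:245]=1
hw=cv2.morphologyEx(((h[...,1]<50)&R).astype(np.uint8),3,np.ones((5,5)))
rect(hw,.012,"fix")
R[:]=0;R[180:222,268:355]=1
rect(cv2.morphologyEx(((h[...,2]<95)&R).astype(np.uint8),3,np.ones((3,3))),.04,"rack")
print(p[165:240:8,186].tolist(),p[200,195:240:4].tolist())
E
python3 m.py
```

```text
red [314.03 199.41] [ 4.64 16.4 ] [ 0.5437 -0.1944  0.083 ]
 len 0.0607 ang -14.21 [ 0.5453 -0.1946  0.083 ]
red [295.82 230.36] [ 7.63 23.02] [ 0.5453 -0.1943  0.083 ]
 len 0.0602 ang -17.95 [ 0.5473 -0.1951  0.083 ]
 tri [ 0.5441 -0.1946  0.0837] [0.0006 0.0006]
brass [210.59 222.11] [10.59 10.52] [0.4756 0.1828 0.047 ]
brass [194.11 174.14] [29.5  31.88] [0.5046 0.2224 0.047 ]
 tri [0.4753 0.1764 0.0834] [0.0055 0.0055]
fix [0.5614 0.1816 0.012 ] [(np.float64(0.154), np.float64(-91.37)), (np.float64(0.25), np.float64(179.45))]
rack [ 0.5385 -0.1894  0.04  ] [(np.float64(0.076), np.float64(-13.66)), (np.float64(0.255), np.float64(-103.74))]
[[82, 111, 140], [80, 107, 135], [85, 114, 140], [77, 106, 134], [81, 108, 136], [80, 108, 136], [80, 111, 139], [77, 105, 132], [77, 104, 131], [75, 102, 127]] [[128, 133, 137], [132, 138, 142], [59, 103, 133], [59, 96, 129], [61, 107, 137], [62, 104, 137], [61, 106, 137], [88, 111, 130], [115, 119, 121], [131, 136, 138], [85, 116, 142], [85, 115, 142]]
```

Call:
servo_tool(
  targets=[
    [[-0.577,-0.588,0.02],[0,0,-0.16]],
    [[-0.577,-0.588,0.02],[0,0,-0.16]],
    [[-0.577,-0.588,0.02],[0,0,-0.16]],
    [[-0.577,-0.588,0.02],[0,0,-0.16]],
    [[-0.577,-0.588,0.02],[0,0,-0.16]],
    [[-0.577,-0.588,0.02],[0,0,-0.16]],
    [[-0.577,-0.588,0.02],[0,0,-0.16]],
    [[-0.577,-0.588,0.02],[0,0,-0.16]],
    [[-0.577,-0.588,0.02],[0,0,-0.16]],
    [[-0.577,-0.588,0.02],[0,0,-0.16]],
    [[-0.577,-0.588,0.02],[0,0,-0.16]],
    [[-0.577,-0.588,0.02],[0,0,-0.16]],
  ],
  gripper=0.06,
)

```text
time_s: 1.6
position: [0.5179, -0.1278, 0.1793]
tcp_rot: [[-0.969, 0.246, -0.0], [0.246, 0.969, 0.0], [0.0, 0.0, -1.0]]
force: [0.4, 0.7, 0.4]
opening: 0.691
```

Call:
servo_tool(
  targets=[
    [[-0.042,-0.058,0],[0,0,0]],
    [[-0.042,-0.058,0],[0,0,0]],
    [[-0.042,-0.058,0],[0,0,0]],
    [[-0.042,-0.058,0],[0,0,0]],
  ],
)

```text
time_s: 2.1
position: [0.543, -0.1903, 0.1792]
tcp_rot: [[-0.97, 0.244, -0.002], [0.244, 0.97, 0.002], [0.002, 0.001, -1.0]]
force: [-0.5, -0.0, -1.0]
opening: 0.69
```

```bash
cat >> h.py <<'E'
def go(x,y,z,yaw):
    s=telemetry.read_state(); R=np.array(s["tcp_rot"]); p=np.array(s["position"])
    a=np.degrees(np.arctan2(R[1,0],R[0,0])); dy=(a-yaw+180)%360-180
    print("t",s["time_s"],"pos",p.round(4),"yaw",a.round(2),"F",np.round(s["force"],1),"M",np.round(s["moment"],3),"shift",(R.T@(np.array([x,y,z])-p)).round(4),"wz",np.radians(dy).round(4),"op",round(s["opening"]*87,1))
E
python3 -c "
from h import *
go(.5445,-.1945,.064,165.8)"
```

```text
t 2.1 pos [ 0.543  -0.1903  0.1792] yaw 165.88 F [-0.5 -0.  -1. ] M [0.063 0.013 0.001] shift [-0.0027 -0.0038  0.1152] wz 0.0014 op 60.0
```

Call:
servo_tool(
  targets=[
    [[-0.002,-0.003,0.05],[0,0,0]],
    [[-0.002,-0.003,0.085],[0,0,0]],
    [[-0.002,-0.003,0.105],[0,0,0]],
    [[-0.002,-0.003,0.115],[0,0,0]],
    [[-0.002,-0.003,0.115],[0,0,0]],
    [[-0.002,-0.003,0.115],[0,0,0]],
  ],
)

```text
time_s: 2.85
position: [0.546, -0.1957, 0.0656]
tcp_rot: [[-0.97, 0.245, 0.002], [0.245, 0.97, -0.001], [-0.002, -0.001, -1.0]]
force: [0.2, -0.9, 0.2]
opening: 0.692
```

```bash
python3 -c "
from h import *
go(.5445,-.1945,.064,165.8)
p,K,E=cap('side');q=proj(K,E,(.5445,-.1945,.07)).astype(int);p2,K2,E2=cap('top');q2=proj(K2,E2,(.5445,-.1945,.07)).astype(int)
f=lambda p,q:cv2.resize(cv2.convertScaleAbs(p[q[1]-40:q[1]+40,q[0]-40:q[0]+40],alpha=1.7),(400,400),interpolation=2)
cv2.imwrite('pics/g1.png',np.hstack([f(p,q),f(p2,q2)]))"
```

```text
t 2.85 pos [ 0.546  -0.1957  0.0656] yaw 165.84 F [ 0.2 -0.9  0.2] M [-0.002 -0.007  0.036] shift [0.0018 0.0008 0.0016] wz 0.0007 op 60.2
```

View pics/g1.png

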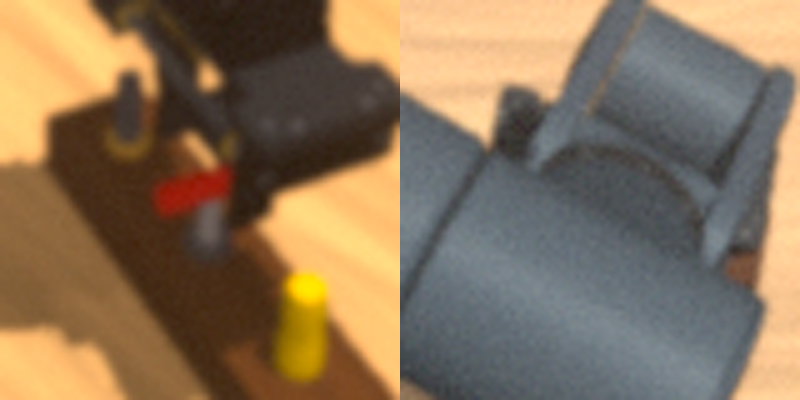

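The fingers straddle the red bar, which is seen at (190,192) in the left crop, and the yellow driver is clear. Closing now.

Call:
servo_tool(
  targets=[
    [[0,0,0],[0,0,0]],
    [[0,0,0],[0,0,0]],
    [[0,0,0],[0,0,0]],
    [[0,0,0],[0,0,0]],
    [[0,0,0],[0,0,0]],
    [[0,0,0],[0,0,0]],
  ],
  gripper=0.0,
)

```text
time_s: 3.7
position: [0.5453, -0.1956, 0.0645]
tcp_rot: [[-0.969, 0.245, -0.0], [0.245, 0.969, 0.0], [0.0, 0.0, -1.0]]
force: [0.2, 0.6, -0.1]
opening: 0.112
```

```bash
python3 -c "
from h import *
go(.5445,-.1945,.064,165.8)"
```

```text
t 3.7 pos [ 0.5453 -0.1956  0.0645] yaw 165.79 F [ 0.2  0.6 -0.1] M [ 0.032  0.013 -0.038] shift [0.0011 0.0009 0.0005] wz -0.0001 op 9.7
```

Run:
```python
from h import *
out=[]
for n in("side","top"):
    A=[]
    for i in range(8): p,K,E=cap(n); A.append(p.astype(float))
    p=np.mean(A,0); np.savez(n+"1.npz",p=p,K=K,E=E)
    c=(210.59,222.11) if n=="top" else (193.5,176.5)
    c8=cv2.resize(p[int(c[1])-12:int(c[1])+12,int(c[0])-12:int(c[0])+12],(400,400),interpolation=cv2.INTER_CUBIC)
    out.append(np.clip(c8*1.7,0,255).astype(np.uint8)); 
    # redness by world angle at ring radius
    q0=onz(K,E,*c,.047)
    for r in(.008,.010,.012):
        v=[]
        for a in range(0,360,15):
            t=np.radians(a); u=proj(K,E,q0+[r*np.cos(t),r*np.sin(t),0]).astype(np.float32)
            b=cv2.getRectSubPix(p.astype(np.float32),(1,1),(float(u[0]),float(u[1])))[0,0]; v.append(b[1]/b[2])
        print(n,r,np.round(v,2).tolist())
cv2.imwrite("pics/ring.png",np.hstack(out))
```

```text
side 0.008 [0.75, 0.7400000095367432, 0.7300000190734863, 0.7300000190734863, 0.7300000190734863, 0.7300000190734863, 0.7300000190734863, 0.7300000190734863, 0.7300000190734863, 0.7300000190734863, 0.7400000095367432, 0.7400000095367432, 0.75, 0.7599999904632568, 0.7799999713897705, 0.800000011920929, 0.8100000023841858, 0.8199999928474426, 0.8100000023841858, 0.8100000023841858, 0.8100000023841858, 0.7900000214576721, 0.7799999713897705, 0.7599999904632568]
side 0.01 [0.7599999904632568, 0.7400000095367432, 0.7300000190734863, 0.7300000190734863, 0.7300000190734863, 0.7300000190734863, 0.7300000190734863, 0.7300000190734863, 0.7300000190734863, 0.7300000190734863, 0.7300000190734863, 0.7400000095367432, 0.75, 0.7699999809265137, 0.7900000214576721, 0.800000011920929, 0.8100000023841858, 0.8199999928474426, 0.8299999833106995, 0.8299999833106995, 0.8299999833106995, 0.8199999928474426, 0.800000011920929, 0.7799999713897705]
side 0.012 [0.7699999809265137, 0.7400000095367432, 0.7300000190734863, 0.7300000190734863, 0.7300000190734863, 0.7300000190734863, 0.7300000190734863, 0.73000001
[... 1083 characters left out ...]
0143051147, 0.8600000143051147, 0.8600000143051147, 0.8399999737739563, 0.8299999833106995, 0.8299999833106995, 0.800000011920929, 0.7799999713897705, 0.7599999904632568, 0.7799999713897705, 0.8100000023841858]
top 0.012 [0.8299999833106995, 0.8299999833106995, 0.8399999737739563, 0.8399999737739563, 0.8500000238418579, 0.8500000238418579, 0.8299999833106995, 0.8199999928474426, 0.8299999833106995, 0.8399999737739563, 0.8500000238418579, 0.8500000238418579, 0.8500000238418579, 0.8500000238418579, 0.8600000143051147, 0.8600000143051147, 0.8399999737739563, 0.8299999833106995, 0.8399999737739563, 0.8100000023841858, 0.7799999713897705, 0.7699999809265137, 0.800000011920929, 0.8199999928474426]
```

View pics/ring.png

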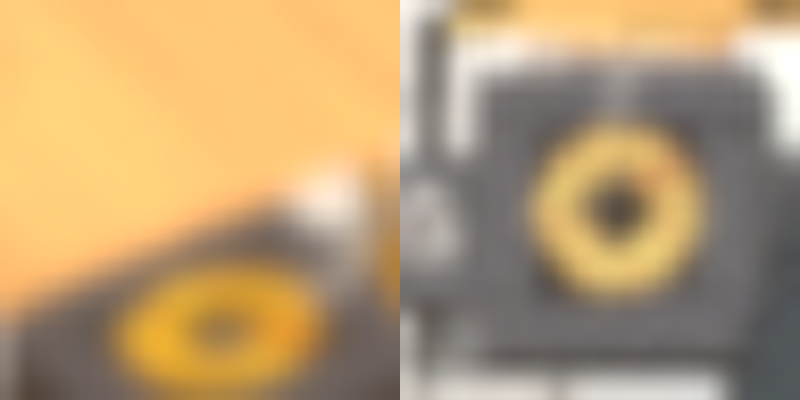

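Red line visible on the top ring at crop (655,178), at about -45° in world, which puts the cam about 0.77 rad clockwise. The side ring is at about (194.1,183.7). I'll refine both.

Run:
```python
from h import *
rs=[]
for n,c in(("top",(210.6,222.1)),("side",(194.1,183.7))):
    d=np.load(n+"1.npz");p,K,E=d["p"],d["K"],d["E"]
    c,box,sz=blob(p.astype(np.uint8),"brass",c,8); q0=onz(K,E,*c,.047); rs.append(ray(K,E,*c))
    print(n,c.round(2),sz.round(2),q0.round(4))
    acc=np.zeros(72)
    for r in(.009,.010,.011):
        for i in range(72):
            t=np.radians(5*i); u=proj(K,E,q0+[r*np.cos(t),r*np.sin(t),0])
            b=cv2.getRectSubPix(p.astype(np.float32),(1,1),(float(u[0]),float(u[1])))[0,0]; acc[i]+=b[1]/b[2]/3
    w=np.clip(np.median(acc)-.02-acc,0,None); a=np.radians(5*np.arange(72))
    print(" dip",np.degrees(np.arctan2((w*np.sin(a)).sum(),(w*np.cos(a)).sum())).round(1), acc[50:].round(3).tolist())
x,e=tri(rs);print(x.round(4),np.round(e,4))
```

```text
top [210.54 222.09] [10.5  10.38] [0.4757 0.183  0.047 ]
 dip -48.6 [0.83, 0.828, 0.827, 0.826, 0.825, 0.818, 0.81, 0.801, 0.793, 0.784, 0.776, 0.769, 0.765, 0.765, 0.769, 0.776, 0.787, 0.798, 0.807, 0.814, 0.819, 0.823]
side [192.99 181.05] [14.   15.25] [0.4824 0.1929 0.047 ]
 dip -63.3 [0.76, 0.759, 0.753, 0.746, 0.74, 0.735, 0.73, 0.727, 0.726, 0.725, 0.726, 0.728, 0.73, 0.732, 0.735, 0.737, 0.739, 0.741, 0.743, 0.744, 0.746, 0.749]
[0.4754 0.1814 0.0563] [0.0012 0.0012]
```

Call:
servo_tool(
  targets=[
    [[0,0,-0.03],[0,0,0]],
    [[0,0,-0.08],[0,0,0]],
    [[0,0,-0.11],[0,0,0]],
    [[0,0,-0.11],[0,0,0]],
  ],
)

```text
time_s: 5.0
position: [0.5471, -0.1967, 0.1772]
tcp_rot: [[-0.969, 0.245, 0.006], [0.245, 0.969, -0.003], [-0.006, -0.002, -1.0]]
force: [-0.8, 1.2, -0.7]
opening: 0.008
```

The opening has dropped to about 0, so the grip failed. I'll look.

```bash
python3 -c "
from h import *
go(.5445,-.1945,.064,165.8)
p,K,E=cap('side');q=proj(K,E,(.5445,-.1945,.10)).astype(int);p2,K2,E2=cap('top');q2=proj(K2,E2,(.5445,-.1945,.07)).astype(int)
f=lambda p,q:cv2.resize(cv2.convertScaleAbs(p[q[1]-40:q[1]+40,q[0]-40:q[0]+40],alpha=1.7),(400,400),interpolation=2)
cv2.imwrite('pics/g2.png',np.hstack([f(p,q),f(p2,q2)]));np.savez('side2.npz',p=p,K=K,E=E)"
```

```text
t 5.0 pos [ 0.5471 -0.1967  0.1772] yaw 165.81 F [-0.8  1.2 -0.7] M [0.003 0.012 0.025] shift [0.0038 0.0017 0.1132] wz 0.0002 op 0.7
```

View pics/g2.png

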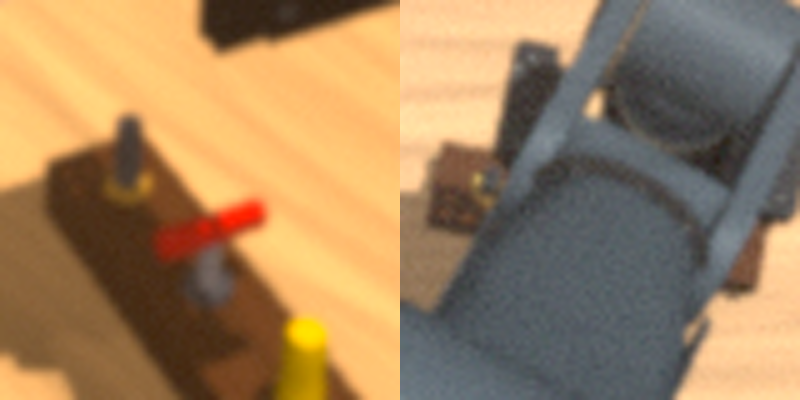

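```bash
python3 -c "
from h import *
S=np.load('side2.npz');p,K,E=S['p'],S['K'],S['E']
q=proj(K,E,(.5445,-.1945,.083))
c,box,sz=blob(p,'red',q,16);print(c,sz,onz(K,E,*c,.083).round(4))
e=sorted([np.mean([box[i],box[(i+1)%4]],0) for i in range(4)],key=lambda q:np.hypot(*(q-c)))[2:]
w=[onz(K,E,*q,z) for q,z in zip(e,(.083,.083))];v=w[1]-w[0];print(np.degrees(np.arctan2(v[1],v[0])),np.linalg.norm(v))
# expected fingertip pixels in g1 crop
o=proj(K,E,(.5445,-.1945,.07)).astype(int)-40
y=np.array([.245,.97,0])
for s in(-.058,-.03,.03,.058): print(s,((proj(K,E,np.array([.546,-.1957,.0656])+s*y)-o)*5).round(0))
"
```

```text
[296.17773637 230.65403311] [ 6.96619081 22.67158318] [ 0.5453 -0.1956  0.083 ]
-16.502804326059906 0.059514223862234455
-0.058 [266. 286.]
-0.03 [236. 247.]
0.03 [176. 170.]
0.058 [150. 137.]
```

Call:
servo_tool(
  targets=[
    [[0,0,0],[0,0,0]],
    [[0,0,0],[0,0,0]],
    [[0,0,0.03],[0,0,0]],
    [[0,0,0.06],[0,0,0]],
    [[0,0,0.085],[0,0,0]],
    [[0,0,0.105],[0,0,0]],
    [[0,0,0.118],[0,0,0]],
    [[0,0,0.123],[0,0,0]],
    [[0,0,0.123],[0,0,0]],
    [[0,0,0.123],[0,0,0]],
  ],
  gripper=0.05,
)

```text
time_s: 6.35
position: [0.5459, -0.196, 0.0522]
tcp_rot: [[-0.969, 0.245, 0.001], [0.245, 0.969, -0.001], [-0.001, -0.0, -1.0]]
force: [-0.6, 0.3, 0.0]
opening: 0.569
```

Call:
servo_tool(
  targets=[
    [[0,0,0],[0,0,0]],
    [[0,0,0],[0,0,0]],
    [[0,0,0],[0,0,0]],
    [[0,0,0],[0,0,0]],
    [[0,0,0],[0,0,0]],
    [[0,0,0],[0,0,0]],
  ],
  gripper=0.0,
)

```text
time_s: 7.1
position: [0.5453, -0.1956, 0.0515]
tcp_rot: [[-0.969, 0.245, -0.0], [0.245, 0.969, 0.0], [0.0, 0.0, -1.0]]
force: [-0.4, 0.3, 0.3]
opening: 0.13
```

Call:
servo_tool(
  targets=[
    [[0,0,0],[0,0,0]],
    [[0,0,0],[0,0,0]],
  ],
)

```text
time_s: 7.35
position: [0.5454, -0.1956, 0.0515]
tcp_rot: [[-0.969, 0.245, -0.0], [0.245, 0.969, 0.0], [0.0, 0.0, -1.0]]
force: [-0.4, 0.2, -0.5]
opening: 0.13
```

```bash
python3 -c "
from h import *
go(.5445,-.1945,.064,165.8)
p,K,E=cap('side');q=proj(K,E,(.5445,-.1945,.08)).astype(int)
np.savez('side3.npz',p=p,K=K,E=E)
f=lambda p,q:cv2.resize(cv2.convertScaleAbs(p[q[1]-30:q[1]+30,q[0]-30:q[0]+30],alpha=2.6),(600,600),interpolation=2)
cv2.imwrite('pics/g3.png',f(p,q))"
```

```text
t 7.35 pos [ 0.5454 -0.1956  0.0515] yaw 165.8 F [-0.4  0.2 -0.5] M [ 0.089 -0.05   0.066] shift [ 0.0011  0.0009 -0.0125] wz 0.0001 op 11.3
```

View pics/g3.png

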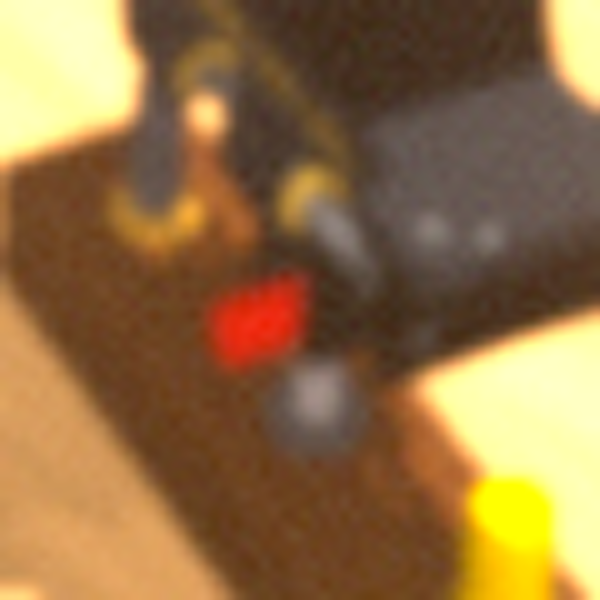

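Stable grip at 11.3 mm. The red bar end is visible at (255,320) beside the fingers, with the collar on the wood at (315,405). I'll lift gently and check.

Call:
servo_tool(
  targets=[
    [[0,0,-0.005],[0,0,0]],
    [[0,0,-0.012],[0,0,0]],
    [[0,0,-0.02],[0,0,0]],
    [[0,0,-0.02],[0,0,0]],
  ],
)

```text
time_s: 7.9
position: [0.546, -0.1961, 0.0726]
tcp_rot: [[-0.969, 0.245, 0.002], [0.245, 0.969, -0.001], [-0.002, -0.001, -1.0]]
force: [-0.1, 0.1, -2.0]
opening: 0.135
```

```bash
python3 -c "
from h import *
go(.5445,-.1945,.16,165.8)
p,K,E=cap('side')
for z in (.083,.103):
  q=proj(K,E,(.5445,-.1945,z));c,b,s=blob(p,'red',q,16);print(q,c,s)"
```

```text
t 7.9 pos [ 0.546  -0.1961  0.0726] yaw 165.8 F [-0.1  0.1 -2. ] M [ 0.014 -0.005 -0.02 ] shift [ 0.0017  0.0011 -0.0874] wz 0.0001 op 11.8
[295.62507413 230.54711759] [290.86022481 226.56163731] [6.47183275 9.04585743]
[296.02149874 224.5776868 ] [290.86022481 226.56163731] [6.47183275 9.04585743]
```

Call:
servo_tool(
  targets=[
    [[0,0,-0.03],[0,0,0]],
    [[0,0,-0.07],[0,0,0]],
    [[0,0,-0.09],[0,0,0]],
    [[0.015,0.03,-0.09],[0,0,0.1]],
    [[0.04,0.085,-0.09],[0,0,0.2]],
    [[0.065,0.14,-0.09],[0,0,0.3]],
    [[0.09,0.195,-0.09],[0,0,0.4]],
    [[0.115,0.25,-0.09],[0,0,0.5]],
    [[0.14,0.305,-0.085],[0,0,0.57]],
    [[0.155,0.335,-0.075],[0,0,0.57]],
    [[0.16,0.35,-0.065],[0,0,0.57]],
    [[0.16,0.35,-0.055],[0,0,0.57]],
  ],
)

```text
time_s: 9.45
position: [0.4764, 0.1831, 0.126]
tcp_rot: [[-0.685, 0.728, 0.0], [0.728, 0.685, -0.0], [-0.001, 0.0, -1.0]]
force: [-0.0, -0.5, -1.9]
opening: 0.135
```

Call:
servo_tool(
  targets=[
    [[0,0,0],[0,0,0]],
    [[0,0,0],[0,0,0]],
    [[0,0,0],[0,0,0]],
  ],
)

```text
time_s: 9.82
position: [0.4768, 0.1819, 0.1268]
tcp_rot: [[-0.683, 0.731, 0.001], [0.731, 0.683, -0.0], [-0.001, 0.001, -1.0]]
force: [-0.5, -0.1, -1.9]
opening: 0.135
```

```bash
python3 -c "
from h import *
go(.4762,.1824,.088,133)
p,K,E=cap('side');p2,K2,E2=cap('top')
c=np.array([.476,.183,.08]);q=proj(K,E,c).astype(int);q2=proj(K2,E2,c).astype(int)
np.savez('side4.npz',p=p,K=K,E=E)
f=lambda p,q:cv2.resize(cv2.convertScaleAbs(p[q[1]-25:q[1]+25,q[0]-25:q[0]+25],alpha=2.2),(400,400),interpolation=2)
cv2.imwrite('pics/s1.png',np.hstack([f(p,q),f(p2,q2)]));print(q,q2)"
```

```text
t 9.825 pos [0.4768 0.1819 0.1268] yaw 133.05 F [-0.5 -0.1 -1.9] M [-0.058 -0.015 -0.025] shift [ 0.0007 -0.0001  0.0388] wz 0.0009 op 11.7
[191 174] [209 220]
```

View pics/s1.png

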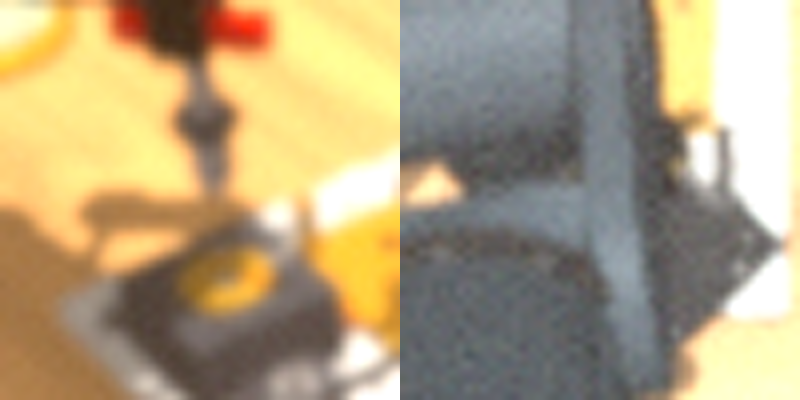

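The key is held upright: in the left crop the collar is at (205,120), the tip at (215,190), the socket ring at (230,278). I'll compare against the projection.

Run:
```python
from h import *
S=np.load('side4.npz');p,K,E=S['p'],S['K'],S['E']; o=np.array([191,174])-25
f=lambda P:((proj(K,E,P)-o+.5)*8).round(1)
t=np.array([.4768,.1819,0]); x=np.array([-.683,.731,0])
for dx in(0,.002): 
    a=t+dx*x
    print(dx,"collar",f(a+[0,0,.1183]),"tip",f(a+[0,0,.0873]),"bar ends",f(a+.03*x+[0,0,.1583]),f(a-.03*x+[0,0,.1583]))
print("socket",f((.4757,.183,.047)),"+1mm x",f((.4767,.183,.047)),"+1mm y",f((.4757,.184,.047)))
c=cv2.resize(p[149:199,166:216],(400,400),interpolation=2); h=cv2.cvtColor(c,cv2.COLOR_BGR2HSV)
m=((h[...,0]<8)|(h[...,0]>172))&(h[...,1]>150)&(h[...,2]>60)&(np.arange(400)[:,None]<80)
xs=np.where(m)[1];print("red x",xs.min(),xs.max())
m=((h[...,0]>12)&(h[...,0]<30)&(h[...,1]>165)&(h[...,2]>60)).astype(np.uint8)
m[:, 300:]=0;m[:235]=0;m[340:]=0
n,l,st,ce=cv2.connectedComponentsWithStats(m)
for i in range(1,n):
    if st[i,4]>500: print("brass",st[i],ce[i].round(1))
# dark key column centres
g=c.sum(2).astype(float)
for r in(85,100,118,125,145,165,180):
    row=g[r,150:270]; w=np.clip(np.percentile(row,70)-40-row,0,None); print(r,((w*np.arange(150,270)).sum()/w.sum()).round(1),end=' ')
```

```text
0 collar [198.  123.1] tip [208.8 192.4] bar ends [102.7  25.1] [264.8  34.6]
0.002 collar [192.7 122.7] tip [203.6 192. ] bar ends [97.3 24.8] [259.4  34.3]
socket [218.3 278.8] +1mm x [220.6 277.7] +1mm y [217.  277.6]
red x 117 266
brass [ 187  254   84   55 2700] [228.9 282.3]
85 200.4 100 205.4 118 205.4 125 204.2 145 207.7 165 213.3 180 213.8
```

Call:
servo_tool(
  targets=[
    [[0,0,0.01],[0,0,0]],
    [[0,0,0.025],[0,0,0]],
    [[0,0,0.035],[0,0,0]],
    [[0,0,0.038],[0,0,0]],
    [[0,0,0.04],[0,0,0]],
    [[0,0,0.041],[0,0,0]],
    [[0,0,0.042],[0,0,0]],
    [[0,0,0.042],[0,0,0]],
  ],
)

```text
time_s: 10.92
position: [0.4762, 0.1829, 0.0847]
tcp_rot: [[-0.684, 0.73, 0.0], [0.73, 0.684, 0.0], [-0.0, 0.0, -1.0]]
force: [-0.3, 0.2, -1.2]
opening: 0.132
```

```bash
python3 -c "
from h import *
go(.4762,.1824,.0585,133)"
```

```text
t 10.925 pos [0.4762 0.1829 0.0847] yaw 133.15 F [-0.3  0.2 -1.2] M [-0.036  0.009 -0.003] shift [-0.0003 -0.0003  0.0262] wz 0.0025 op 11.5
```

Call:
servo_tool(
  targets=[
    [[0,0,0.001],[0,0,0]],
    [[0,0,0.0015],[0,0,0]],
    [[0,0,0.002],[0,0,0]],
    [[0,0,0.0025],[0,0,0]],
    [[0,0,0.003],[0,0,0]],
    [[0,0,0.003],[0,0,0]],
  ],
)

```text
time_s: 11.68
position: [0.4762, 0.1828, 0.0818]
tcp_rot: [[-0.684, 0.73, 0.0], [0.73, 0.684, 0.0], [-0.0, 0.0, -1.0]]
force: [-0.3, 0.3, 2.0]
opening: 0.133
```

```bash
python3 -c "
from h import *
go(.4762,.1824,.0585,133)"
```

```text
t 11.675 pos [0.4762 0.1828 0.0818] yaw 133.15 F [-0.3  0.3  2. ] M [-0.089  0.186  0.046] shift [-0.0003 -0.0003  0.0233] wz 0.0026 op 11.6
```

Call:
servo_tool(
  targets=[
    [[0,0,0.001],[0,0,0]],
    [[0,0,0.001],[0,0,0]],
  ],
)

```text
time_s: 11.92
position: [0.4757, 0.1826, 0.0805]
tcp_rot: [[-0.684, 0.729, -0.001], [0.729, 0.684, -0.0], [0.0, -0.001, -1.0]]
force: [-0.8, -0.7, -1.2]
opening: 0.134
```

```bash
python3 -c "
from h import *
go(.4762,.1824,.0585,133)"
```

```text
t 11.925 pos [0.4757 0.1826 0.0805] yaw 133.16 F [-0.8 -0.7 -1.2] M [-0.28   0.15   0.014] shift [-0.0006  0.0002  0.022 ] wz 0.0027 op 11.7
```

Call:
servo_tool(
  targets=[
    [[0,0,0.001],[0,0,0]],
    [[0,0,0.002],[0,0,0]],
    [[0,0,0.003],[0,0,0]],
    [[0,0,0.003],[0,0,0]],
  ],
)

```text
time_s: 12.42
position: [0.4756, 0.1827, 0.0772]
tcp_rot: [[-0.684, 0.73, -0.001], [0.73, 0.684, -0.0], [0.001, -0.001, -1.0]]
force: [-1.1, -1.0, -2.4]
opening: 0.141
```

```bash
python3 -c "
from h import *
go(.4762,.1824,.0585,133)"
```

```text
t 12.425 pos [0.4756 0.1827 0.0772] yaw 133.15 F [-1.1 -1.  -2.4] M [-0.369  0.196 -0.043] shift [-0.0006  0.0002  0.0187] wz 0.0027 op 12.2
```

Call:
servo_tool(
  targets=[
    [[0,0,0.002],[0,0,0]],
    [[0,0,0.004],[0,0,0]],
    [[0,0,0.006],[0,0,0]],
    [[0,0,0.006],[0,0,0]],
  ],
)

```text
time_s: 12.92
position: [0.4758, 0.1827, 0.0712]
tcp_rot: [[-0.684, 0.73, -0.001], [0.73, 0.684, -0.0], [0.0, -0.001, -1.0]]
force: [-1.2, -2.1, -1.6]
opening: 0.136
```

```bash
cat > bar.py <<'E'
from h import *
go(.4762,.1824,.0585,133)
s=telemetry.read_state();t=np.array(s["position"])
p,K,E=cap('side'); b=t+[0,0,.0315]; q=proj(K,E,b); o=q.astype(int)-22
c=cv2.resize(p[o[1]:o[1]+44,o[0]:o[0]+44],None,fx=8,fy=8,interpolation=2);h=cv2.cvtColor(c,cv2.COLOR_BGR2HSV)
m=(((h[...,0]<8)|(h[...,0]>172))&(h[...,1]>150)&(h[...,2]>60)).astype(np.uint8)
n,l,st,ce=cv2.connectedComponentsWithStats(m)
x=np.array(s["tcp_rot"])[:,0]
print("pred ends",*[proj(K,E,b+a*.03*x).round(2) for a in(1,-1)])
for i in range(1,n):
    if st[i,4]>150: print("red",(st[i,:4]/8+[*o,0,0]).round(2),(ce[i]/8+o).round(2))
E
python3 bar.py
```

```text
t 12.925 pos [0.4758 0.1827 0.0712] yaw 133.15 F [-1.2 -2.1 -1.6] M [-0.525  0.424 -0.005] shift [-0.0005  0.0001  0.0127] wz 0.0026 op 11.8
pred ends [180.71 167.66] [200.34 168.91]
red [193.38 165.5    7.88   5.12] [197.18 168.34]
red [183.   167.     3.38   2.5 ] [184.47 168.31]
```

Call:
servo_tool(
  targets=[
    [[0,-0.0004,0.002],[0,0,0]],
    [[-0.0002,-0.0005,0.005],[0,0,0]],
    [[-0.0002,-0.0005,0.008],[0,0,0]],
    [[-0.0002,-0.0005,0.01],[0,0,0]],
    [[-0.0002,-0.0005,0.011],[0,0,0]],
    [[-0.0002,-0.0005,0.011],[0,0,0]],
  ],
)

```text
time_s: 13.72
position: [0.4758, 0.1824, 0.0603]
tcp_rot: [[-0.684, 0.73, -0.0], [0.73, 0.684, -0.0], [0.0, -0.0, -1.0]]
force: [-1.8, -1.0, -2.0]
opening: 0.136
```

```bash
python3 bar.py
```

```text
t 13.725 pos [0.4758 0.1824 0.0603] yaw 133.14 F [-1.8 -1.  -2. ] M [-0.312  0.408 -0.043] shift [-0.0003  0.0003  0.0018] wz 0.0025 op 11.9
pred ends [181.3  170.74] [200.82 171.99]
red [194.38 169.12   7.25   5.38] [197.97 171.84]
red [183.62 170.38   3.12   2.38] [185.06 171.67]
```

Call:
servo_tool(
  targets=[
    [[0,-0.0003,0.001],[0,0,0]],
    [[0,-0.0003,0.0015],[0,0,0]],
    [[0,-0.0003,0.002],[0,0,0]],
    [[0,-0.0003,0.002],[0,0,0]],
  ],
)

```text
time_s: 14.28
position: [0.4758, 0.1822, 0.0586]
tcp_rot: [[-0.684, 0.73, 0.0], [0.73, 0.684, 0.0], [-0.0, 0.0, -1.0]]
force: [-1.1, -1.7, -0.4]
opening: 0.135
```

```bash
python3 bar.py
```

```text
t 14.275 pos [0.4758 0.1822 0.0586] yaw 133.14 F [-1.1 -1.7 -0.4] M [-0.343  0.299 -0.028] shift [-0.0001  0.0004  0.0001] wz 0.0025 op 11.7
pred ends [181.43 171.24] [200.94 172.49]
red [194.25 169.12   7.38   6.5 ] [197.79 172.32]
red [184.   171.25   3.     2.62] [185.35 172.53]
```

Call:
servo_tool(
  targets=[
    [[0,-0.0002,0.0005],[0,0,0]],
    [[0,-0.0002,0.0008],[0,0,0]],
    [[0,-0.0002,0.0008],[0,0,0]],
  ],
)

```text
time_s: 14.7
position: [0.4759, 0.1821, 0.0584]
tcp_rot: [[-0.684, 0.73, 0.001], [0.73, 0.684, 0.0], [-0.0, 0.001, -1.0]]
force: [-2.0, -0.9, 4.6]
opening: 0.135
```

```bash
python3 bar.py
```

```text
t 14.7 pos [0.4759 0.1821 0.0584] yaw 133.14 F [-2.  -0.9  4.6] M [-0.256  0.545  0.004] shift [-0.      0.0004 -0.0001] wz 0.0025 op 11.7
pred ends [181.47 171.3 ] [200.97 172.54]
red [194.38 169.12   7.38   6.5 ] [197.84 172.53]
red [184.   171.25   3.     2.62] [185.33 172.57]
```

Call:
servo_tool(
  targets=[
    [[0,-0.0003,-0.0006],[0,0,0.05]],
    [[0,-0.0004,-0.0006],[0,0,0.1]],
    [[0,-0.0005,-0.0006],[0,0,0.15]],
    [[0,-0.0005,-0.0006],[0,0,0.2]],
    [[0,-0.0005,-0.0006],[0,0,0.25]],
    [[0,-0.0005,-0.0006],[0,0,0.25]],
  ],
)

```text
time_s: 15.5
position: [0.4757, 0.182, 0.0585]
tcp_rot: [[-0.482, 0.876, 0.001], [0.876, 0.482, 0.001], [0.0, 0.002, -1.0]]
force: [-0.4, 0.7, -0.3]
opening: 0.138
```

```bash
cat > rd.py <<'E'
from h import *
A=[]
for i in range(5):
    s=telemetry.read_state(); A.append(np.r_[s["force"],s["moment"],s["position"]])
    if i<4: eyes.capture("side")
a=np.mean(A,0); R=np.array(s["tcp_rot"])
print("t",s["time_s"],"F",a[:3].round(2),"Ftool",(R.T@a[:3]).round(2),"M",a[3:6].round(3),"sd",np.std(A,0)[5].round(3),"pos",a[6:].round(4),"yaw",np.degrees(np.arctan2(R[1,0],R[0,0])).round(2),"op",round(s["opening"],3))
E
python3 rd.py
```

```text
t 15.7 F [-0.52  1.43  0.67] Ftool [ 1.5   0.23 -0.67] M [ 0.181  0.24  -0.01 ] sd 0.019 pos [0.4757 0.182  0.0585] yaw 118.83 op 0.13
```

Call:
servo_tool(
  targets=[
    [[0.0003,-0.0001,0],[0,0,0.05]],
    [[0.0003,-0.0002,0],[0,0,0.1]],
    [[0.0003,-0.0002,0],[0,0,0.15]],
    [[0.0003,-0.0002,0],[0,0,0.15]],
  ],
)

```text
time_s: 16.2
position: [0.4756, 0.1821, 0.0585]
tcp_rot: [[-0.347, 0.938, 0.002], [0.938, 0.347, 0.0], [-0.0, 0.002, -1.0]]
force: [-0.6, 1.6, 0.2]
opening: 0.133
```

```bash
python3 rd.py
```

```text
t 16.4 F [0.36 2.05 0.31] Ftool [ 1.8   1.05 -0.31] M [0.298 0.038 0.112] sd 0.04 pos [0.4756 0.1821 0.0585] yaw 110.26 op 0.133
```

Call:
servo_tool(
  targets=[
    [[0.0003,0,0],[0,0,0.05]],
    [[0.0003,0,0],[0,0,0.1]],
    [[0.0003,0,0],[0,0,0.1]],
  ],
)

```text
time_s: 16.77
position: [0.4756, 0.1822, 0.0585]
tcp_rot: [[-0.251, 0.968, 0.002], [0.968, 0.251, 0.0], [-0.0, 0.002, -1.0]]
force: [0.5, 0.5, 0.3]
opening: 0.135
```

```bash
python3 rd.py
```

```text
t 16.975 F [ 1.49  1.14 -0.16] Ftool [0.73 1.73 0.16] M [ 0.189 -0.207  0.098] sd 0.031 pos [0.4755 0.1822 0.0585] yaw 104.53 op 0.138
```

Call:
servo_tool(
  targets=[
    [[0.0001,0.0003,0],[0,0,0.05]],
    [[0.0001,0.0003,0],[0,0,0.1]],
    [[0.0001,0.0003,0],[0,0,0.1]],
  ],
)

```text
time_s: 17.35
position: [0.4756, 0.1822, 0.0585]
tcp_rot: [[-0.153, 0.988, 0.001], [0.988, 0.153, 0.0], [-0.0, 0.001, -1.0]]
force: [2.3, 1.2, 0.8]
opening: 0.136
```

```bash
python3 rd.py
```

```text
t 17.55 F [1.98 1.03 0.63] Ftool [ 0.71  2.12 -0.62] M [ 0.094 -0.312  0.1  ] sd 0.035 pos [0.4755 0.1823 0.0585] yaw 98.8 op 0.133
```

Call:
servo_tool(
  targets=[
    [[0.0001,0.0003,0],[0,0,0.05]],
    [[0.0001,0.0003,0],[0,0,0.1]],
    [[0.0001,0.0003,0],[0,0,0.1]],
  ],
)

```text
time_s: 17.92
position: [0.4756, 0.1823, 0.0585]
tcp_rot: [[-0.054, 0.999, 0.001], [0.999, 0.054, -0.0], [-0.0, 0.001, -1.0]]
force: [3.0, 0.5, 1.7]
opening: 0.133
```

```bash
python3 rd.py
```

```text
t 18.125 F [2.45 0.32 1.71] Ftool [ 0.19  2.46 -1.71] M [-0.014 -0.342  0.117] sd 0.012 pos [0.4756 0.1824 0.0585] yaw 93.07 op 0.134
```

Call:
servo_tool(
  targets=[
    [[0,0.0006,0],[0,0,0.05]],
    [[0,0.0008,0],[0,0,0.1]],
    [[0,0.0008,0],[0,0,0.1]],
  ],
)

```text
time_s: 18.5
position: [0.4758, 0.1824, 0.0585]
tcp_rot: [[0.046, 0.999, -0.001], [0.999, -0.046, -0.0], [-0.0, -0.001, -1.0]]
force: [0.8, 0.1, 3.6]
opening: 0.137
```

```bash
python3 rd.py
```

```text
t 18.7 F [ 1.25 -0.03  3.85] Ftool [ 0.02  1.25 -3.85] M [-0.051 -0.115  0.115] sd 0.021 pos [0.4758 0.1824 0.0585] yaw 87.34 op 0.138
```

Call:
servo_tool(
  targets=[
    [[0,0.0003,0],[0,0,0.05]],
    [[0,0.0003,0],[0,0,0.1]],
    [[0,0.0003,0],[0,0,0.1]],
  ],
)

```text
time_s: 19.08
position: [0.4759, 0.1825, 0.0584]
tcp_rot: [[0.146, 0.989, -0.001], [0.989, -0.146, -0.0], [-0.0, -0.001, -1.0]]
force: [0.4, -0.3, 5.6]
opening: 0.139
```

```bash
python3 rd.py
```

```text
t 19.275 F [0.1  0.3  5.48] Ftool [ 0.31  0.05 -5.48] M [-0.048  0.085  0.159] sd 0.023 pos [0.4759 0.1824 0.0584] yaw 81.63 op 0.132
```

Call:
servo_tool(
  targets=[
    [[0,0.0002,-0.0008],[0,0,0.025]],
    [[0,0.0002,-0.0008],[0,0,0.05]],
    [[0,0.0002,-0.0008],[0,0,0.05]],
  ],
)

```text
time_s: 19.65
position: [0.4759, 0.1824, 0.0585]
tcp_rot: [[0.196, 0.981, -0.002], [0.981, -0.196, -0.0], [-0.0, -0.002, -1.0]]
force: [0.7, -0.2, -4.1]
opening: 0.135
```

```bash
python3 rd.py
```

```text
t 19.85 F [ 0.84  0.5  -5.68] Ftool [0.66 0.73 5.68] M [ 0.085 -0.058  0.173] sd 0.026 pos [0.4759 0.1824 0.0586] yaw 78.72 op 0.134
```

Call:
servo_tool(
  targets=[
    [[0,0.0001,-0.0003],[0,0,0.025]],
    [[0,0.0001,-0.0003],[0,0,0.05]],
    [[0,0.0001,-0.0003],[0,0,0.05]],
  ],
)

```text
time_s: 20.23
position: [0.4759, 0.1823, 0.0587]
tcp_rot: [[0.245, 0.97, -0.002], [0.97, -0.245, -0.0], [-0.001, -0.002, -1.0]]
force: [1.1, 0.8, -15.2]
opening: 0.138
```

```bash
python3 rd.py
```

```text
t 20.425 F [  1.21   0.98 -16.47] Ftool [ 1.25  0.96 16.46] M [ 0.153 -0.197  0.18 ] sd 0.03 pos [0.4759 0.1823 0.0588] yaw 75.84 op 0.133
```

Call:
servo_tool(
  targets=[
    [[0.0002,0.0001,0.0005],[0,0,0.025]],
    [[0.0002,0.0001,0.0007],[0,0,0.05]],
    [[0.0002,0.0001,0.0007],[0,0,0.05]],
  ],
)

```text
time_s: 20.8
position: [0.4762, 0.1824, 0.0588]
tcp_rot: [[0.293, 0.956, -0.001], [0.956, -0.293, -0.0], [-0.001, -0.001, -1.0]]
force: [-0.6, 0.2, -14.2]
opening: 0.137
```

```bash
python3 rd.py
```

```text
t 21.0 F [ -1.36   0.06 -13.1 ] Ftool [-0.33 -1.3  13.1 ] M [-0.02   0.291  0.215] sd 0.005 pos [0.4762 0.1824 0.0588] yaw 72.99 op 0.132
```

Call:
servo_tool(
  targets=[
    [[0,-0.0003,0.0005],[0,0,0.015]],
    [[0,-0.0003,0.0006],[0,0,0.03]],
    [[0,-0.0003,0.0006],[0,0,0.03]],
  ],
)

```text
time_s: 21.38
position: [0.4764, 0.1826, 0.0587]
tcp_rot: [[0.321, 0.947, -0.0], [0.947, -0.321, -0.0], [-0.0, 0.0, -1.0]]
force: [-2.4, -1.3, -4.2]
opening: 0.132
```

```bash
python3 rd.py
```

```text
t 21.575 F [-2.97 -1.01 -2.31] Ftool [-1.91 -2.49  2.31] M [-0.267  0.779  0.211] sd 0.028 pos [0.4764 0.1826 0.0586] yaw 71.27 op 0.133
```

Call:
servo_tool(
  targets=[
    [[-0.0002,-0.0004,0],[0,0,0.02]],
    [[-0.0002,-0.0004,0],[0,0,0.04]],
    [[-0.0002,-0.0004,0],[0,0,0.04]],
  ],
)

```text
time_s: 21.95
position: [0.4765, 0.1826, 0.0586]
tcp_rot: [[0.359, 0.933, 0.001], [0.933, -0.359, 0.0], [0.0, 0.001, -1.0]]
force: [-4.1, -1.5, 3.1]
opening: 0.133
```

```bash
python3 rd.py; python3 rd.py
```

```text
t 22.15 F [-3.74 -1.14  4.52] Ftool [-2.4  -3.08 -4.52] M [-0.348  0.84   0.249] sd 0.021 pos [0.4765 0.1826 0.0586] yaw 68.98 op 0.135
t 22.35 F [-3.46 -1.28  5.47] Ftool [-2.43 -2.76 -5.47] M [-0.324  0.853  0.229] sd 0.013 pos [0.4765 0.1826 0.0586] yaw 68.97 op 0.134
```

Call:
servo_tool(
  targets=[
    [[-0.0002,-0.0003,-0.0005],[0,0,-0.05]],
    [[-0.0002,-0.0004,-0.0005],[0,0,-0.1]],
    [[-0.0002,-0.0004,-0.0005],[0,0,-0.14]],
    [[-0.0002,-0.0004,-0.0005],[0,0,-0.14]],
  ],
)

```text
time_s: 22.85
position: [0.4766, 0.1828, 0.0585]
tcp_rot: [[0.227, 0.974, 0.002], [0.974, -0.227, 0.001], [0.001, 0.001, -1.0]]
force: [-1.1, 0.3, -1.9]
opening: 0.134
```

```bash
python3 rd.py
```

```text
t 23.05 F [-0.86  0.29 -1.76] Ftool [ 0.08 -0.9   1.76] M [-0.089  0.28   0.006] sd 0.029 pos [0.4765 0.1828 0.0585] yaw 76.94 op 0.132
```

Call:
servo_tool(
  targets=[
    [[0,-0.0001,-0.002],[0,0,0]],
    [[0,-0.0001,-0.005],[0,0,0]],
    [[0,-0.0001,-0.009],[0,0,0]],
    [[0,-0.0001,-0.013],[0,0,0]],
    [[0,-0.0001,-0.013],[0,0,0]],
  ],
)

```text
time_s: 23.68
position: [0.476, 0.1827, 0.0722]
tcp_rot: [[0.225, 0.974, 0.001], [0.974, -0.225, 0.0], [0.0, 0.001, -1.0]]
force: [0.4, -0.2, -1.6]
opening: 0.133
```

```bash
python3 bar.py
```

```text
t 23.675 pos [0.476  0.1827 0.0722] yaw 76.99 F [ 0.4 -0.2 -1.6] M [-0.049  0.094  0.04 ] shift [-0.0002  0.0002  0.0137] wz -0.9775 op 11.5
pred ends [187.42 163.03] [193.76 173.18]
red [189.62 163.75   6.5   11.62] [192.73 169.59]
```

Call:
servo_tool(
  targets=[
    [[0,0,-0.02],[0,0,0]],
    [[0,0,-0.055],[0,0,0]],
    [[0,0,-0.088],[0,0,-0.1]],
    [[-0.03,0.013,-0.09],[0,0,-0.25]],
    [[-0.07,0.03,-0.09],[0,0,-0.4]],
    [[-0.11,0.048,-0.09],[0,0,-0.55]],
    [[-0.155,0.067,-0.09],[0,0,-0.7]],
    [[-0.2,0.087,-0.09],[0,0,-0.85]],
    [[-0.245,0.106,-0.09],[0,0,-1.0]],
    [[-0.29,0.125,-0.09],[0,0,-1.15]],
    [[-0.33,0.143,-0.09],[0,0,-1.3]],
    [[-0.353,0.153,-0.09],[0,0,-1.45]],
  ],
)

```text
time_s: 25.22
position: [0.5454, -0.1983, 0.1614]
tcp_rot: [[-0.941, 0.338, 0.0], [0.338, 0.941, -0.0], [-0.0, -0.0, -1.0]]
force: [-0.4, -0.4, -2.1]
opening: 0.137
```

Call:
servo_tool(
  targets=[
    [[0,0,0],[0,0,-0.1]],
    [[0,0,0.01],[0,0,-0.1]],
    [[0,0,0.03],[0,0,-0.1]],
    [[0,0,0.04],[0,0,-0.1]],
    [[0,0,0.04],[0,0,-0.1]],
    [[0,0,0.04],[0,0,-0.1]],
  ],
)

```text
time_s: 25.98
position: [0.5456, -0.1958, 0.122]
tcp_rot: [[-0.969, 0.245, 0.001], [0.245, 0.969, -0.0], [-0.001, -0.0, -1.0]]
force: [0.0, 0.2, -1.7]
opening: 0.133
```

```bash
python3 -c "
from h import *
go(.5455,-.1957,.095,165.8)
p,K,E=cap('side');p2,K2,E2=cap('top')
c=np.array([.545,-.196,.08]);q=proj(K,E,c).astype(int);np.savez('top5.npz',p=p2,K=K2,E=E2)
f=lambda p,q,r=25:cv2.resize(cv2.convertScaleAbs(p[q[1]-r:q[1]+r,q[0]-r:q[0]+r],alpha=2.2),(400,400),interpolation=2)
q2=proj(K2,E2,np.array([.52,.183,.03])).astype(int)
cv2.imwrite('pics/r1.png',np.hstack([f(p,q),f(p2,q2,22)]))"
```

```text
t 25.975 pos [ 0.5456 -0.1958  0.122 ] yaw 165.8 F [ 0.   0.2 -1.7] M [ 0.018  0.009 -0.01 ] shift [0.0001 0.0001 0.027 ] wz 0.0 op 11.6
```

View pics/r1.png

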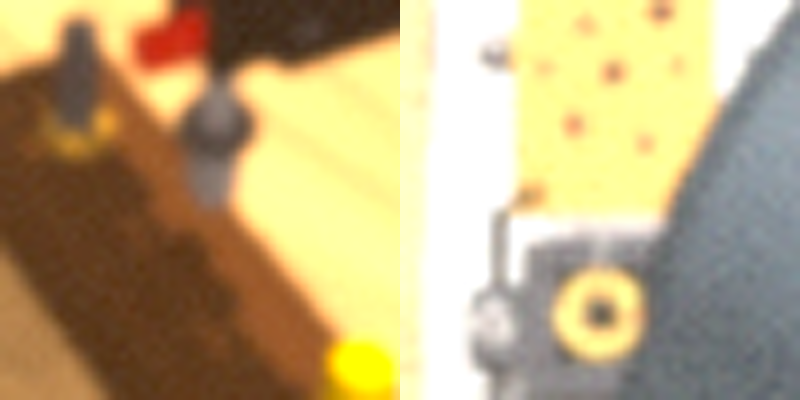

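Key held at (215,130) above the block, and the clamp and plate are in place. I'll lower it into the hole and measure the cam line's new angle.

Call:
servo_tool(
  targets=[
    [[0,0,0.02],[0,0,0]],
    [[0,0,0.036],[0,0,0]],
    [[0,0,0.042],[0,0,0]],
    [[0,0,0.046],[0,0,0]],
    [[0,0,0.05],[0,0,0]],
    [[0,0,0.05],[0,0,0]],
  ],
)

```text
time_s: 26.82
position: [0.5452, -0.1958, 0.0716]
tcp_rot: [[-0.969, 0.245, 0.0], [0.245, 0.969, -0.0], [-0.0, -0.0, -1.0]]
force: [-0.1, -0.1, -1.6]
opening: 0.134
```

Run:
```python
from h import *
go(.5455,-.1957,.052,165.8)
A=[cap("top") for i in range(4)];K,E=A[0][1:];p=np.mean([a[0].astype(float) for a in A],0)
c,_,sz=blob(p.astype(np.uint8),"brass",(210.5,222.1),8);q0=onz(K,E,*c,.047);print(c,sz)
acc=np.zeros(72)
for r in(.009,.010,.011):
    for i in range(72):
        t=np.radians(5*i);u=proj(K,E,q0+[r*np.cos(t),r*np.sin(t),0]);b=cv2.getRectSubPix(p.astype(np.float32),(1,1),(float(u[0]),float(u[1])))[0,0];acc[i]+=b[1]/b[2]/3
print("min at",5*np.argmin(acc)-360,acc[40:60].round(3).tolist())
```

```text
t 26.825 pos [ 0.5452 -0.1958  0.0716] yaw 165.8 F [-0.1 -0.1 -1.6] M [ 0.018 -0.06   0.034] shift [-0.0003  0.0002  0.0196] wz 0.0001 op 11.7
[210.54224977 222.07115656] [10.5   10.625]
min at -90 [0.844, 0.843, 0.841, 0.836, 0.83, 0.823, 0.816, 0.807, 0.797, 0.787, 0.779, 0.777, 0.775, 0.773, 0.771, 0.789, 0.807, 0.825, 0.841, 0.853]
```

Call:
servo_tool(
  targets=[
    [[0,0,0.006],[0,0,0]],
    [[0,0,0.012],[0,0,0]],
    [[0,0,0.017],[0,0,0]],
    [[0,0,0.019],[0,0,0]],
    [[0,0,0.02],[0,0,0]],
    [[0,0,0.02],[0,0,0]],
  ],
)

```text
time_s: 27.78
position: [0.5453, -0.1959, 0.0517]
tcp_rot: [[-0.969, 0.245, 0.0], [0.245, 0.969, -0.0], [-0.0, -0.0, -1.0]]
force: [-1.1, 0.4, -2.1]
opening: 0.132
```

```bash
python3 -c "
from h import *
go(.5455,-.1957,.052,165.8)"
```

```text
t 27.775 pos [ 0.5453 -0.1959  0.0517] yaw 165.81 F [-1.1  0.4 -2.1] M [-0.004 -0.052  0.041] shift [-0.0002  0.0002 -0.0003] wz 0.0001 op 11.5
```

Call:
servo_tool(
  targets=[
    [[0,0,0.0004],[0,0,0]],
    [[0,0,0.0004],[0,0,0]],
    [[0,0,0.0004],[0,0,0]],
    [[0,0,0.0004],[0,0,0]],
    [[0,0,0.0004],[0,0,0]],
    [[0,0,-0.02],[0,0,0]],
    [[0,0,-0.06],[0,0,0]],
    [[0,0,-0.11],[0,0,0]],
    [[0,0,-0.14],[0,0,0]],
    [[0,0,-0.14],[0,0,0]],
  ],
  gripper=0.05,
)

```text
time_s: 29.02
position: [0.5469, -0.1968, 0.1944]
tcp_rot: [[-0.969, 0.245, 0.006], [0.245, 0.969, -0.003], [-0.006, -0.002, -1.0]]
force: [0.2, 0.6, -0.8]
opening: 0.577
```

```bash
python3 -c "
from h import *
go(.5455,-.1957,.052,165.8)
p,K,E=cap('side');c,b,s=blob(p,'red',proj(K,E,(.545,-.1955,.083)),16);print(c,s,onz(K,E,*c,.083).round(4))
f=lambda q,r:cv2.resize(cv2.convertScaleAbs(p[q[1]-r:q[1]+r,q[0]-r:q[0]+r],alpha=2),(400,400),interpolation=2)
cv2.imwrite('pics/end.png',np.hstack([f((296,245),35),f((218,182),32)]))"
```

```text
t 29.025 pos [ 0.5469 -0.1968  0.1944] yaw 165.8 F [ 0.2  0.6 -0.8] M [ 0.054  0.023 -0.061] shift [0.0025 0.001  0.1424] wz 0.0001 op 50.2
[296.2073528  230.89237089] [ 6.71543169 22.70225143] [ 0.5447 -0.1963  0.083 ]
```

View pics/end.png

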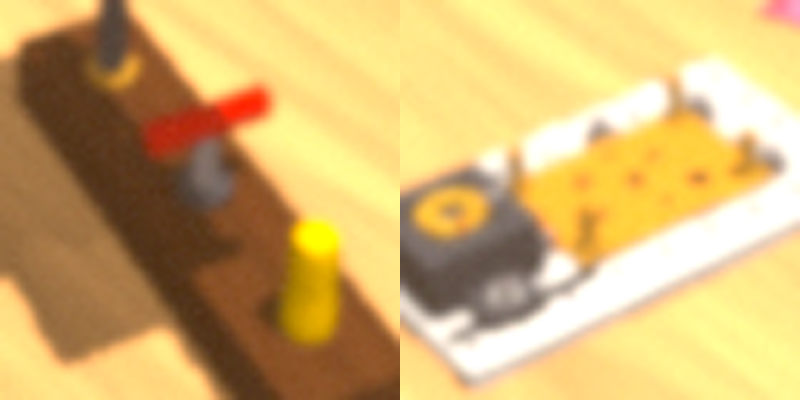

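The key stands upright in the middle hole: red bar at (207,122), collar on the wood at (207,185). The plate, clamp and neighbouring tools are in place. Handing in.

```bash
python3 -c "
from h import *
print(order.hand_in())"
```

```text
the job is handed in; nothing more can be done
None
```

The job is handed in at about 29 s of the 67 s allowed; no verdict was reported. The key went home in the socket, the plate was clamped against its pins, and the key is back in the middle hole of the tool block.

- **Grip:** My first grasp slipped off, and the key stayed standing in its hole. I gripped it again 13 mm lower and it held.
- **Fitting:** I read the cam's red line at about −48° and turned the key to match. It dropped in with only a few newtons, and the collar met the face at the expected height (58.4 mm against 58.5 mm).
- **Clamping:** I turned clockwise until the torque rose from about 0.11 N m free to about 0.24 N m. That is about 0.125 N m, or roughly 20 N, above free, within the firm range of 13–26 N.
- **Forces:** Side force on the tool stayed under about 4 N. Drawing up slightly while turning briefly pulled 16 N upward; I eased it off.
- **Last checks:** The side image shows the key upright with its collar on the wood. Its bar is within about 2 mm of where I first measured it, and the plate, driver and punch look unmoved. The gripper is open and about 14 cm clear.

**Uncertain:**
- The jaw force is inferred from torque readings that scatter by about 0.02 N m; I had no direct measure of it.
- The torque rose more slowly than the stated stiffness would give, about 0.4 N m per rad against 0.6. The true force could therefore be a little under my estimate.
- The cam line read about −90 to −97° at the end, against about −102° expected from the key's angle and play.

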